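# Lock the sprung tension arm of a belt drive with its pin

## Robot

A 7-joint arm with a two-finger parallel gripper is mounted at the origin on a cart in front of the work surface, level with it; the furniture and walls round the work are solid. World frame = base frame: x ahead of the robot, y to its left, z up, the work surface at z = 0. Lengths are in m, angles in rad, forces in N, time in s.
With the tool pointing down it reaches from about 0.35 to 0.9 m from the base axis. Payload 8.1 kg.
Tool frame: the origin (TCP) lies where the fingers leave the gripper's body, on its centre line; the fingertips stand 66 mm ahead of it and the grasp point (between the pads) lies 47 mm ahead of it (arm.tip_reach is the distance from the TCP to the fingertips, in m); z points along the fingers, y is the direction in which the jaws open and shut (so a half turn about z gives the same grasp; the last joint's range is limited). The gripper opens to 92 mm and grips with 3 to 60 N. Pads are 19 mm wide; open, the fingers measure 130 mm over their backs; the gripper's body (75 mm by 190 mm) begins 47 mm behind the grasp point.
Start: joints at [1.026, 0.434, 0.025, 1.573, -0.012, 1.134, -0.075], TCP at [0.267, -0.565, 0.292] pointing down, gripper open.
Joint ranges: [-2.62, 2.62], [-0.44, 2.09], [-1.27, 1.32], [0.08, 2.57], [-1.32, 4.46], [0.12, 2], [-2.74, 2.74]. Speed limits (rad/s): [2.22, 2.22, 3.01, 3.01, 3.14, 3.14, 3.14].

## Interface

Orientations are given as a rotation vector (axis times angle).
In Python, from cell import arm gives the robot as it stands.
- The arm moves only by the tool carry_out, never from a script. Its argument "plan" is a list of rows, each a list of 5 numbers: the shift along the world's x, y, z in cm, then the turn about the world's z in rad, then the finger opening in cm, from 0 to 9.18. In form: [[tx, ty, tz, spin, fingers], ...]. A call has 1 to 20 rows; each row is the pose to reach, as a shift and turn from the pose measured when the call began; what a row does not reach only later rows make up. A row lasts 1/10 s, in which the tool goes at most 50 mm and 8.59 degrees, less where a joint would pass 70% of its speed; a pose out of reach is approached as far as the arm can. A call with a gripper value outside its range is refused whole. The fingers move at their own pace and stop on an object; "squeeze" is the grip in N (left out, the last holds). Time passes only in rows, so rows that repeat a pose let the fingers close. It gives the time, the measured TCP pose, the force and the opening at its end, in the units of the state.
- arm.observe(): the state, without advancing time (a new reading comes with each control period).
- arm.get_image(name): name is "scene" or "top"; returns (picture, depth): 400x640x3 uint8, red, green, blue; 400x640 float32, m along the optical axis (not along the pixel's ray), 0 where there is no reading.
- arm.get_calibration(name): a dict with "intrinsics" (3x3 intrinsics, pixels), "rvec" (rotation vector, rad) and "tvec" (3), from world to camera coordinates, as OpenCV has them. Camera axes: x right, y down, z forward; pixel columns grow to the right and rows downward; lengths in m; the calibration is good to about 2 mm. A picture is of the moment at which its call begins. get_calibration takes no time and is no camera call.
- arm.sign_off(): hands the job in, once; it reports no verdict.
The state is a dict: "clock": time; "joints": joint angles; "dq": joint speeds; "joint_efforts": joint torques, N m; "position": TCP position; "ee_rot": TCP orientation; "force": force on the tool from outside, world axes, zero at the start; "ft_torque": the same for the moment, N m; "width": opening from 0.0 (shut) to 1.0 (fully open).
Only numpy, scipy, OpenCV 4.12 (cv2) and the standard library are available. Lean on these libraries where they do the work, as an engineer would, in place of code of your own. Each camera call takes 0.05 s, during which the arm holds its last target. There are 200 camera calls.

## Task

Lock back the tension wheel of the belt drive so that a new belt can be fitted: put the locking pin from the belt guard into the eye of the sprung arm, use it to swing the arm clockwise until it drops into the lock plate's hole below, push it fully home and let go. Feel for the hole gently, never forcing the pin; do not let the arm snap back, and leave the other things as they are.

Things in the scene. Friction and masses are not known exactly. Their poses are not given: they have to be found in the camera images.
- pin_grip (a point): Steel locking pin, 74 mm, 0.09 kg: this point is mid-way up its round knurled head (18 mm across, from 17 mm below to 19 mm above the point), z axis up the pin. Underside of the 24 mm collar: 27 mm below the point; then a 10 mm shank, 28 mm long, its last 4 mm tapered to 6.6 mm; tip 55 mm below the point. At the start it stands loose and upright in the socket of the belt guard.
- belt_guard: The unit's grey sheet-metal belt guard, fixed, lying open side down: 250 (its x) x 100 (its y) x 66 mm, origin under its centre. The socket that stores the pin, with a black rubber rim at z = 68 mm, is at x = -60, y = 0 mm; the pin sits 28 mm deep in it with 3 mm play.
- drive_unit: Belt-drive unit, fixed: dark steel base plate 265 (its x, from -155 to 110) x 315 mm (its y) on legs, upper face at z = 96 mm; origin on the table below. Two aluminium belt pulleys on its rear half, 161 mm high: at (60, 112) and (60, -100) mm. The tension arm, a bell crank lying over the plate, has its vertical pivot at (0, 50) mm. Over 50 N on the pin, all its contacts added, would do damage.
- tension_arm (a joint): Turn of the tension arm in rad: 0 at rest, pressed on a stop by its spring; grows as the arm is turned clockwise (seen from above), end stop at 0.90. Eye and lock hole line up somewhere between 0.34 and 0.78. At the eye the spring pushes back with 5.4 N at rest, rising evenly to 10.2 N at 0.8; let go, the arm flies back.
- lever_eye (a point): Centre of the eye, an 11.6 mm hole through the end of the arm's 12 mm thick lever, on the lever's upper face (always z = 130 mm), 100 mm from the pivot. Its x axis points from the eye to the pivot, z up. At the end the pin stands in this hole, collar on this face. Under the spring's load the pin binds a little in the eye: to slide it down takes some 4 to 8 N.
- pivot_top (a point): The arm's vertical pivot axis at lever-top height (z = 130 mm). Under the lever lies the fixed lock plate, a steel arc, upper face at z = 116 mm, 2 mm below the lever. It has one 11.6 mm hole, 100 mm from this axis like the eye. Where along the arc the hole lies is set by two screws and differs each time. A pin in the eye rests on this plate, collar 14 mm above the lever, until it meets the hole.
- idler_wheel (a point): Middle of the aluminium tension wheel (46 mm wide, 25 mm high, top at z = 161 mm) on the arm's other leg, 55 mm from the pivot.
- caliper: Steel vernier caliper, 201 mm, on the table in front; to be left alone.
- brush: Flat paint brush with a red handle, 188 mm, on the table in front; to be left alone.
- marker: Paint marker, 130 mm, lying on the belt guard; to be left alone.
- opener: Flat steel tin opener, 132 mm, lying on the unit's base plate; to be left alone.
- aerosol: Spray can, 68 mm wide, 196 mm high, standing behind; to be left alone.

How it is judged:
By the outcome, as a careful person would: the job done as asked, in the order asked, and still so for the second after the job is handed in, with the robot touching nothing.
It also fails if it takes over 58 s, if anything falls off the work surface, if the arm or the gripper's body presses on something with over 40 N, if the wrist force passes 120 N, or if a joint passes its speed limit or range.

## Working session

There is one attempt and no reset: what is moved stays moved. The work goes in short steps, Python scripts to look and compute and a tool call to move; the robot and the scene stay as the last step left them, time stands still between calls to the robot, and variables do not carry over. Pictures are saved under pics/ and viewed, about 8 in all and at most 12, crops included, and the job is handed in when it is done.

Besides the shell and the picture viewer there is one more tool, called as name([rows], argument=value, ...), one row to a line, values as JSON. carry_out: Moves the arm, as the interface text tells. Its arguments: {"type":"object","properties":{"plan":{"type":"array"},"squeeze":{"type":"number"}},"required":["plan"]}

```bash
mkdir -p pics && cat > h.py <<'E'
import numpy as np, cv2
from cell import arm
def cal(n):
    c=arm.get_calibration(n); R=cv2.Rodrigues(np.array(c["rvec"],float))[0]
    return np.array(c["intrinsics"],float),R,np.array(c["tvec"],float).ravel()
def ray_z(n,u,v,z):
    K,R,t=cal(n); o=-R.T@t; d=R.T@np.linalg.inv(K)@np.array([u,v,1.]); return o+d*(z-o[2])/d[2]
def proj(n,p):
    K,R,t=cal(n); q=K@(R@np.array(p,float)+t); return q[:2]/q[2]
def cloud(n,D):
    K,R,t=cal(n); v,u=np.indices(D.shape)
    P=np.stack([(u-K[0,2])/K[0,0]*D,(v-K[1,2])/K[1,1]*D,D],-1)
    return (P-t)@R
E
python3 - <<'E'
from h import *
for n in("scene","top"):
    I,D=arm.get_image(n); np.savez(f"{n}0.npz",I=I,D=D); cv2.imwrite(f"pics/{n}0.png",I[...,::-1])
    K,R,t=cal(n); print(n,-R.T@t,K[0,0],R[2])
s=arm.observe(); print(s, arm.tip_reach)
E
```

```text
scene [-0.36083907  0.44885887  1.15667832] 436.2415514686358 [ 0.62838631 -0.30850904 -0.71410981]
top [ 0.29999022 -0.0259067   1.33407503] 440.5844068499474 [ 0.20867107  0.01400539 -0.97788559]
{'clock': 0.1, 'joints': array([ 1.02639467,  0.4351307 ,  0.02495811,  1.57400216, -0.01161154,
        1.13403104, -0.07509424]), 'dq': array([-9.75568582e-04, -1.83455204e-03, -5.39716657e-05, -2.42142374e-03,
       -7.16943989e-04,  1.43530634e-03,  8.94298160e-04]), 'joint_efforts': array([ 2.66288698e-03, -6.69121242e+01,  9.88070816e-01, -3.15143752e+01,
       -6.04524300e-02,  3.74777452e-02,  4.55322299e-05]), 'position': array([ 0.26703928, -0.56466343,  0.29153879]), 'ee_rot': array([-3.06394246e+00, -6.87968108e-01,  6.61004363e-04]), 'force': array([ 0.92895346, -0.406024  , -0.22117286]), 'ft_torque': array([ 0.08380645, -0.01713192,  0.02861829]), 'width': 1.0037067462603153} 0.0655
```

View pics/top0.png

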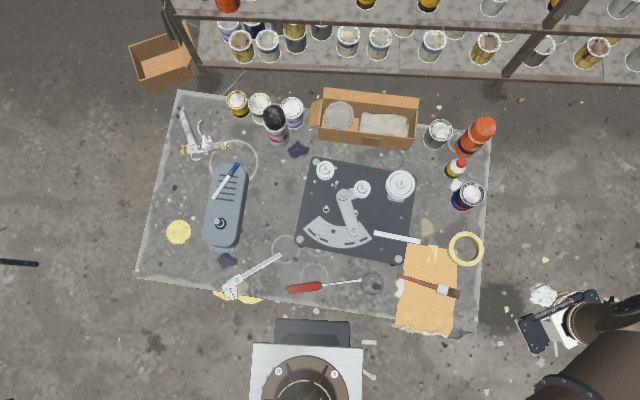

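View pics/scene0.png

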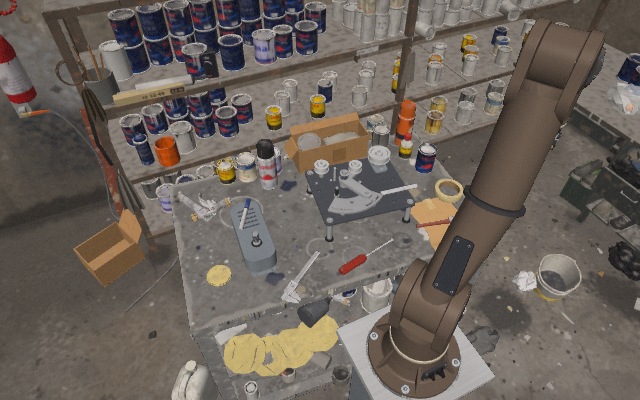

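The top view shows the guard with the pin at (220,223), and the unit with its pulleys at (326,170) and (400,185). The lever runs from about (345,195) down to (350,233). I'll zoom in.

```bash
python3 - <<'E'
from h import *
I=np.load("top0.npz")["I"][145:270,290:420]; J=np.load("top0.npz")["I"][160:255,190:262]; 
a=cv2.resize(I,None,fx=4.6,fy=4.6,interpolation=cv2.INTER_CUBIC)
b=cv2.resize(J,None,fx=2.6,fy=2.6,interpolation=cv2.INTER_CUBIC)
c=np.zeros((a.shape[0],a.shape[1]+b.shape[1],3),np.uint8); c[:,:a.shape[1]]=a; c[:b.shape[0],a.shape[1]:]=b
cv2.imwrite("pics/crop1.png",c[...,::-1]); print(c.shape)
for n,u,v,z in[("pin",220,222,.125),("p1",325,169,.161),("p2",400,182,.161),("idl",363,187,.161)]: print(n,ray_z("top",u,v,z))
D=np.load("top0.npz")["D"]; P=cloud("top",D)
for u,v in[(220,222),(220,223),(219,225),(230,200),(325,169),(400,182),(363,187),(345,195),(350,230),(385,215)]: print(u,v,P[v,u].round(3))
E
```

```text
(575, 785, 3)
pin [0.47525025 0.2584944  0.125     ]
p1 [ 0.63205166 -0.02531936  0.161     ]
p2 [ 0.6054407  -0.23244178  0.161     ]
idl [ 0.5862529  -0.13157767  0.161     ]
220 222 [0.478 0.263 0.105]
220 223 [0.476 0.264 0.099]
219 225 [0.472 0.27  0.085]
230 200 [0.55  0.249 0.069]
325 169 [ 0.632 -0.025  0.16 ]
400 182 [ 0.605 -0.232  0.162]
363 187 [ 0.586 -0.132  0.161]
345 195 [ 0.561 -0.083  0.161]
350 230 [ 0.47  -0.102  0.131]
385 215 [ 0.523 -0.202  0.096]
```

View pics/crop1.png

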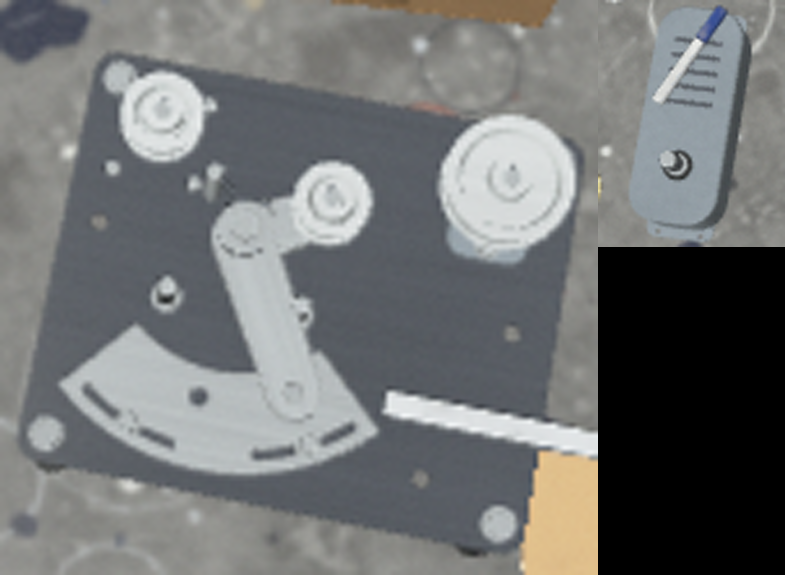

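```bash
cat > m.py <<'E'
from h import *
def disc(n,P,box,lo,hi):
    # centroid of largest height-slice blob inside u,v box
    u0,u1,v0,v1=box; m=np.zeros(P.shape[:2],np.uint8); z=P[...,2]
    m[v0:v1,u0:u1]=((z>lo)&(z<hi))[v0:v1,u0:u1]
    c=max(cv2.findContours(m,cv2.RETR_EXTERNAL,cv2.CHAIN_APPROX_NONE)[0],key=cv2.contourArea)
    return cv2.minEnclosingCircle(c)
def dark(I,u,v,r=5):
    g=cv2.cvtColor(I,cv2.COLOR_RGB2GRAY).astype(float)[v-r:v+r+1,u-r:u+r+1]
    w=np.clip(np.percentile(g,70)-6-g,0,None); y,x=np.indices(g.shape); w[(x-r)**2+(y-r)**2>r*r]=0
    return u-r+(w*x).sum()/w.sum(), v-r+(w*y).sum()/w.sum(), w.max()
E
python3 - <<'E'
from m import *
d=np.load("top0.npz"); I=d["I"]; P=cloud("top",d["D"])
for nm,b in [("p1",(312,338,158,182)),("p2",(384,417,168,202)),("idl",(352,374,178,200)),("boss",(333,352,184,205))]:
    (c,r)=disc("top",P,b,.155,.175); print(nm,c,r,ray_z("top",*c,.161)[:2])
for nm,b in [("pinhead",(210,226,213,228))]:
    (c,r)=disc("top",P,b,.109,.125); print(nm,c,r,ray_z("top",*c,.114)[:2])
for nm,u,v,z in[("eye",354,230,.13),("hole",333,231,.116)]:
    x=dark(I,u,v,4); print(nm,x,ray_z("top",x[0],x[1],z)[:2])
S=np.load("scene0.npz"); P=cloud("scene",S["D"])
for nm,p in[("eye",ray_z("top",353.7,230.4,.13)),("hole",ray_z("top",333,231.1,.116)),("pin",ray_z("top",217,221.5,.114)),("p1",ray_z("top",325,169,.161)),("p2",ray_z("top",400,182,.161)),("boss",ray_z("top",342.8,195.4,.161))]: print(nm,p,proj("scene",p))
J=S["I"]; a=cv2.resize(J[150:220,300:420],None,fx=5,fy=5,interpolation=cv2.INTER_CUBIC); b=cv2.resize(J[220:260,240:275],None,fx=5,fy=5,interpolation=cv2.INTER_CUBIC)
c=np.zeros((350,775,3),np.uint8); c[:,:600]=a; c[:200,600:]=b; cv2.imwrite("pics/crop2.png",c[...,::-1])
E
```

```text
p1 (324.7799987792969, 168.77999877929688) 8.909467697143555 [ 0.63265046 -0.02468269]
p2 (400.177978515625, 182.2796630859375) 5.333837509155273 [ 0.60467469 -0.2329383 ]
idl (361.78570556640625, 187.85714721679688) 8.293516159057617 [ 0.58367699 -0.12833354]
boss (342.6875, 194.0) 5.676600456237793 [ 0.56385093 -0.07685558]
pinhead (216.8157958984375, 220.6052703857422) 3.2413198947906494 [0.48032948 0.27038684]
eye (np.float64(353.2207792207792), np.float64(229.24242424242425), np.float64(37.0)) [ 0.47300885 -0.11104035]
hole (np.float64(332.7403669724771), np.float64(230.81926605504586), np.float64(89.0)) [ 0.46772073 -0.05529241]
eye [ 0.46987069 -0.11246599  0.13      ] [366.53811013 192.88953486]
hole [ 0.46697213 -0.05604815  0.116     ] [351.55083926 201.8082503 ]
pin [0.47782996 0.26962025 0.114     ] [255.44822766 233.59582784]
p1 [ 0.63205166 -0.02531936  0.161     ] [321.22501104 163.42092211]
p2 [ 0.6054407  -0.23244178  0.161     ] [377.86800183 151.02946078]
boss [ 0.55996078 -0.07731499  0.161     ] [344.64141387 172.08562585]
```

View pics/crop2.png

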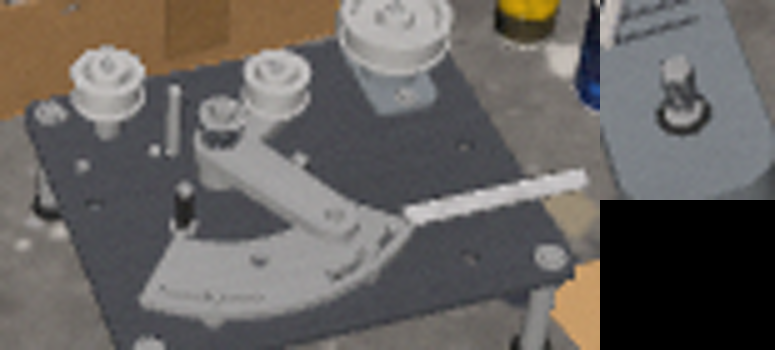

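carry_out([
  [21.1,83.4,-4,-0.37,6],
  [21.1,83.4,-4,-0.37,6],
  [21.1,83.4,-4,-0.37,6],
  [21.1,83.4,-4,-0.37,6],
  [21.1,83.4,-4,-0.37,6],
  [21.1,83.4,-4,-0.37,6],
  [21.1,83.4,-4,-0.37,6],
  [21.1,83.4,-4,-0.37,6],
  [21.1,83.4,-4,-0.37,6],
  [21.1,83.4,-4,-0.37,6],
  [21.1,83.4,-4,-0.37,6],
  [21.1,83.4,-4,-0.37,6],
  [21.1,83.4,-4,-0.37,6],
  [21.1,83.4,-4,-0.37,6],
  [21.1,83.4,-4,-0.37,6],
  [21.1,83.4,-4,-0.37,6],
  [21.1,83.4,-4,-0.37,6],
  [21.1,83.4,-4,-0.37,6],
  [21.1,83.4,-4,-0.37,6],
  [21.1,83.4,-4,-0.37,6],
])

```text
clock: 2.1
position: [0.4778, 0.268, 0.251]
ee_rot: [3.14, 0.112, -0.002]
force: [1.1, -1.0, -0.2]
width: 0.655
```

carry_out([
  [0,0.2,-5,0,5],
  [0,0.2,-8,0,5],
  [0,0.2,-9,0,5],
  [0,0.2,-10,0,5],
  [0,0.2,-10.4,0,5],
  [0,0.2,-10.4,0,5],
])

```text
clock: 2.7
position: [0.4782, 0.2699, 0.1477]
ee_rot: [-3.139, -0.111, 0.0]
force: [-0.2, -0.2, 0.2]
width: 0.545
```

```bash
python3 - <<'E'
from h import *
s=arm.observe(); print(s["position"],s["force"],s["width"])
out=np.zeros((480,800,3),np.uint8)
for k,(n,u,v) in enumerate([("top",218,220),("scene",255,238)]):
    I,D=arm.get_image(n); out[:, k*400:(k+1)*400]=cv2.resize(I[v-30:v+30,u-25:u+25],(400,480),interpolation=cv2.INTER_CUBIC)
cv2.imwrite("pics/g1.png",out[...,::-1])
E
```

```text
[0.47822832 0.269919   0.14771082] [-0.18496095 -0.21551289  0.22019543] 0.5452170735934024
```

View pics/g1.png

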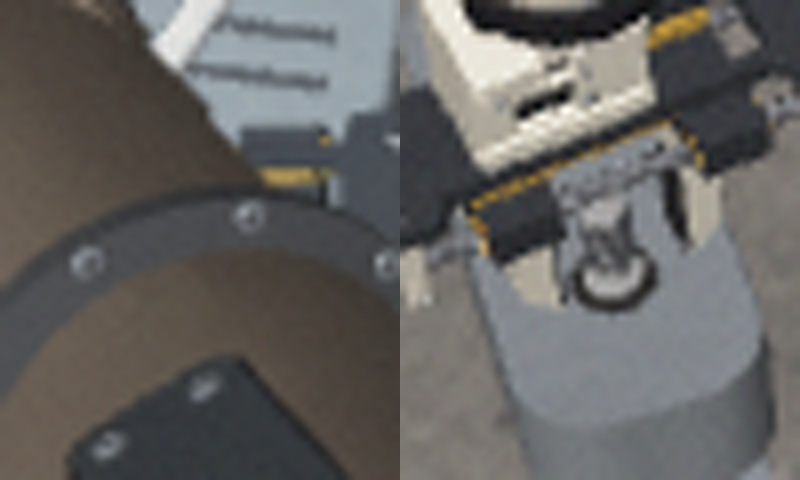

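The scene crop shows the pin head between the two open fingers, a bit left of their middle. I'll close softly.

carry_out([
  [0,0,0,0,4],
  [0,0,0,0,3],
  [0,0,0,0,2.4],
  [0,0,0,0,2.0],
  [0,0,0,0,1.6],
  [0,0,0,0,1.2],
  [0,0,0,0,1.2],
  [0,0,0,0,1.2],
], squeeze=6)

```text
clock: 3.6
position: [0.4784, 0.2704, 0.1481]
ee_rot: [-3.139, -0.112, -0.001]
force: [-0.9, -0.1, 1.3]
width: 0.19
```

carry_out([
  [0,0,0,0,1.0],
  [0,0,0,0,1.0],
  [0,0,0,0,1.0],
  [0,0,1,0,1.0],
  [0,0,2,0,1.0],
  [0,0,3,0,1.0],
  [0,0,5,0,1.0],
  [0,0,8,0,1.0],
  [0,0,9,0,1.0],
  [0,0,9,0,1.0],
], squeeze=30)

```text
clock: 4.6
position: [0.4791, 0.2709, 0.2401]
ee_rot: [-3.137, -0.111, -0.006]
force: [-0.1, 0.3, -1.1]
width: 0.191
```

```bash
python3 - <<'E'
from h import *
s=arm.observe(); print(s["position"],s["force"],s["width"])
p=s["position"]; u,v=proj("scene",p-[0,0,.08]).astype(int); print(u,v)
I,D=arm.get_image("scene"); cv2.imwrite("pics/g2.png",cv2.resize(I[v-35:v+35,u-35:u+35],None,fx=8,fy=8,interpolation=cv2.INTER_CUBIC)[...,::-1])
q=proj("scene",p-[0,0,.1065]);print("pred tip",(q-[u-35,v-35])*8, "pred headtop",(proj("scene",p-[0,0,.033])-[u-35,v-35])*8)
E
```

```text
[0.47912266 0.27089847 0.24014979] [-0.06832009  0.34343138 -1.09053566] 0.19055561243404603
253 223
pred tip [289.65595431 330.68861894] pred headtop [267.60457957 201.51499785]
```

View pics/g2.png

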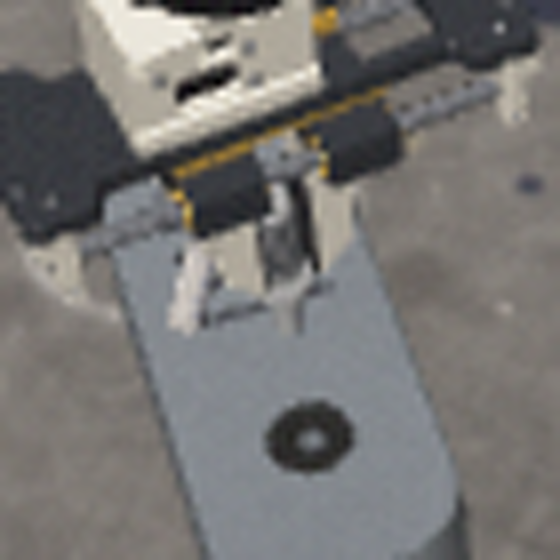

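The scene crop shows the pin held upright, with its tip at (290,330), right where I predicted it. The empty socket is at (310,437). Next is the eye.

carry_out([
  [0,0,4,0,1.0],
  [-0.3,-5,4,0,1],
  [-0.9,-38.3,4,0,1],
  [-0.9,-38.3,4,0,1],
  [-0.9,-38.3,4,0,1],
  [-0.9,-38.3,4,0,1],
  [-0.9,-38.3,4,0,1],
  [-0.9,-38.3,4,0,1],
  [-0.9,-38.3,4,0,1],
  [-0.9,-38.3,4,0,1],
  [-0.9,-38.3,3,0,1],
  [-0.9,-38.3,2,0,1],
  [-0.9,-38.3,0.8,0,1],
  [-0.9,-38.3,0.8,0,1],
  [-0.9,-38.3,0.8,0,1],
])

```text
clock: 6.15
position: [0.4694, -0.1118, 0.2461]
ee_rot: [-3.138, -0.114, -0.001]
force: [-0.0, -0.0, -0.8]
width: 0.184
```

```bash
python3 - <<'E'
from h import *
s=arm.observe(); print(s["position"],s["force"],s["width"])
p=s["position"]
out=np.zeros((520,800,3),np.uint8)
for k,n in enumerate(("scene","top")):
    u,v=proj(n,[.47,-.1125,.145]).astype(int)
    I,D=arm.get_image(n); out[:,k*400:(k+1)*400]=cv2.resize(I[v-26:v+26,u-20:u+20],(400,520),interpolation=cv2.INTER_CUBIC)
    for nm,x in(("tip",p-[0,0,.1081]),("eye",[.47,-.1125,.13])): print(n,nm,(proj(n,x)-[u-20,v-26])*10)
cv2.imwrite("pics/g3.png",out[...,::-1])
E
```

```text
[ 0.46938603 -0.11184781  0.24605977] [-0.00550158 -0.01983184 -0.82871434] 0.18404720619450424
scene tip [206.30915611 283.48782231]
scene eye [205.27600138 298.60663457]
top tip [196.91124493 271.67345807]
top eye [197.13961489 273.5397261 ]
```

View pics/g3.png

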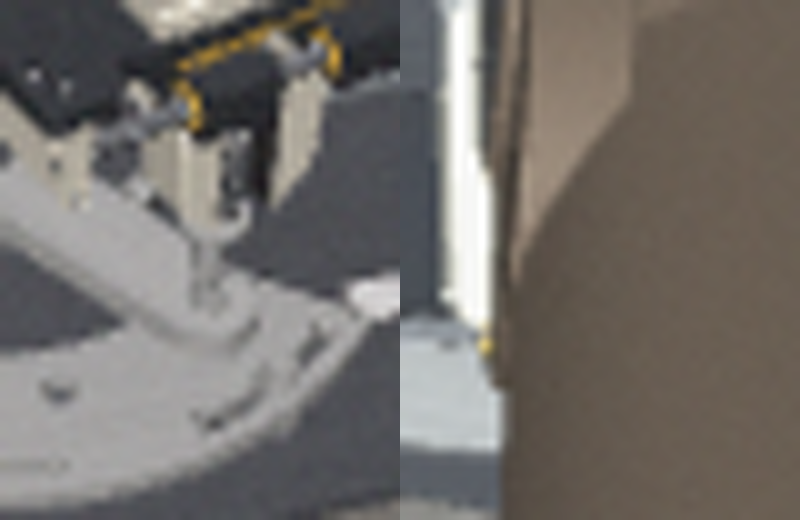

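The scene view shows the pin tip just over the lever end, and the arm hides the top view. I'll feel downward gently.

carry_out([
  [0.1,0,-0.3,0,1],
  [0.1,0,-0.5,0,1],
  [0.1,0,-0.7,0,1],
  [0.1,0,-0.8,0,1],
  [0.1,0,-0.9,0,1],
  [0.1,0,-1.0,0,1],
  [0.1,0,-1.0,0,1],
])

```text
clock: 6.95
position: [0.4708, -0.1123, 0.2367]
ee_rot: [-3.138, -0.112, -0.003]
force: [-0.4, 0.2, -1.2]
width: 0.188
```

carry_out([
  [0,0,-0.1,0,1],
  [0,0,-0.2,0,1],
  [0,0,-0.3,0,1],
  [0,0,-0.4,0,1],
  [0,0,-0.4,0,1],
])

```text
clock: 7.45
position: [0.4703, -0.1125, 0.2324]
ee_rot: [-3.138, -0.112, -0.001]
force: [-1.5, -1.9, -2.0]
width: 0.187
```

carry_out([
  [-0.05,-0.05,0,0,1],
  [-0.05,-0.05,-0.1,0,1],
  [-0.05,-0.05,-0.2,0,1],
  [-0.05,-0.05,-0.3,0,1],
  [-0.05,-0.05,-0.3,0,1],
])

```text
clock: 7.95
position: [0.4698, -0.1129, 0.2292]
ee_rot: [-3.138, -0.112, -0.001]
force: [0.0, 0.0, -0.1]
width: 0.189
```

carry_out([
  [0,0,-0.1,0,1],
  [0,0,-0.2,0,1],
  [0,0,-0.3,0,1],
  [0,0,-0.4,0,1],
  [0,0,-0.4,0,1],
])

```text
clock: 8.45
position: [0.4698, -0.1129, 0.2251]
ee_rot: [-3.138, -0.112, -0.001]
force: [-0.9, 0.7, -1.9]
width: 0.188
```

carry_out([
  [-0.08,0.23,0,0,1],
  [-0.16,0.47,0,0,1],
  [-0.23,0.71,0,0,1],
  [-0.3,0.95,0,0,1],
  [-0.3,0.95,0,0,1],
])

```text
clock: 8.95
position: [0.4669, -0.1045, 0.2253]
ee_rot: [3.139, 0.111, 0.002]
force: [-0.3, -5.6, -2.0]
width: 0.189
```

carry_out([
  [-0.06,0.35,0,0,1],
  [-0.12,0.59,0,0,1],
  [-0.17,0.83,0,0,1],
  [-0.21,1.08,0,0,1],
  [-0.24,1.33,0,0,1],
  [-0.27,1.57,0,0,1],
  [-0.3,1.82,0,0,1],
  [-0.31,2.07,0,0,1],
  [-0.31,2.07,0,0,1],
])

```text
clock: 9.85
position: [0.4637, -0.0852, 0.2254]
ee_rot: [3.137, 0.109, 0.002]
force: [-0.2, -7.7, -1.1]
width: 0.187
```

carry_out([
  [-0.01,0.35,0,0,1],
  [-0.02,0.6,0,0,1],
  [-0.02,0.85,0,0,1],
  [-0.02,1.1,0,0,1],
  [-0.01,1.35,0,0,1],
  [0,1.6,0,0,1],
  [0.02,1.8,0,0,1],
  [0.02,1.8,0,0,1],
])

```text
clock: 10.65
position: [0.4637, -0.0689, 0.2255]
ee_rot: [3.135, 0.107, 0.002]
force: [-0.1, -7.8, -0.9]
width: 0.188
```

carry_out([
  [0,0.15,-0.05,0,1],
  [0,0.15,-0.1,0,1],
  [0,0.15,-0.15,0,1],
  [0,0.15,-0.15,0,1],
])

```text
clock: 11.05
position: [0.4635, -0.0692, 0.2242]
ee_rot: [3.133, 0.104, 0.002]
force: [-1.7, -8.2, 2.8]
width: 0.188
```

carry_out([
  [0,0.18,-0.05,0,1],
  [0,0.18,-0.1,0,1],
  [0,0.18,-0.1,0,1],
  [0.01,0.28,-0.1,0,1],
  [0.02,0.38,-0.1,0,1],
  [0.03,0.48,-0.1,0,1],
  [0.03,0.48,-0.1,0,1],
])

```text
clock: 11.75
position: [0.4638, -0.0669, 0.2239]
ee_rot: [3.129, 0.101, 0.003]
force: [-2.5, -10.1, 8.6]
width: 0.186
```

carry_out([
  [0.01,0.28,-0.08,0,1],
  [0.02,0.36,-0.08,0,1],
  [0.03,0.44,-0.08,0,1],
  [0.04,0.52,-0.08,0,1],
  [0.05,0.6,-0.08,0,1],
  [0.06,0.66,-0.08,0,1],
])

```text
clock: 12.35
position: [0.4644, -0.0631, 0.2239]
ee_rot: [3.126, 0.097, 0.003]
force: [-3.6, -11.1, 7.6]
width: 0.19
```

carry_out([
  [0.02,0.28,-0.08,0,1],
  [0.03,0.34,-0.08,0,1],
  [0.04,0.4,-0.08,0,1],
  [0.05,0.46,-0.08,0,1],
  [0.06,0.52,-0.08,0,1],
  [0.06,0.52,-0.08,0,1],
])

```text
clock: 12.95
position: [0.4648, -0.0606, 0.2239]
ee_rot: [3.122, 0.093, 0.003]
force: [-2.8, -11.0, 8.2]
width: 0.19
```

carry_out([
  [0.03,0.26,-0.1,0,1],
  [0.04,0.32,-0.1,0,1],
  [0.05,0.38,-0.1,0,1],
  [0.06,0.44,-0.1,0,1],
  [0.07,0.5,-0.1,0,1],
  [0.08,0.56,-0.1,0,1],
  [0.08,0.56,-0.1,0,1],
])

```text
clock: 13.65
position: [0.4653, -0.0578, 0.2237]
ee_rot: [3.119, 0.089, 0.003]
force: [-2.5, -10.8, 9.4]
width: 0.188
```

carry_out([
  [0.03,0.26,-0.1,0,1],
  [0.04,0.31,-0.1,0,1],
  [0.05,0.36,-0.1,0,1],
  [0.06,0.41,-0.1,0,1],
  [0.07,0.46,-0.1,0,1],
  [0.08,0.51,-0.1,0,1],
  [0.08,0.51,-0.1,0,1],
])

```text
clock: 14.35
position: [0.4656, -0.0549, 0.223]
ee_rot: [3.116, 0.085, 0.002]
force: [-2.0, -8.8, 4.1]
width: 0.191
```

It's dropping: z is down 0.7 mm and Fz has fallen. This looks like the edge of the hole.

carry_out([
  [0.02,0.24,-0.1,0,1],
  [0.03,0.28,-0.13,0,1],
  [0.04,0.32,-0.16,0,1],
  [0.05,0.36,-0.19,0,1],
  [0.05,0.36,-0.22,0,1],
])

```text
clock: 14.85
position: [0.4657, -0.0533, 0.2212]
ee_rot: [3.113, 0.083, 0.001]
force: [-2.6, -8.3, 4.4]
width: 0.192
```

carry_out([
  [0.02,0.22,-0.1,0,1],
  [0.02,0.25,-0.2,0,1],
  [0.02,0.28,-0.3,0,1],
  [0.02,0.28,-0.35,0,1],
])

```text
clock: 15.25
position: [0.4657, -0.0526, 0.218]
ee_rot: [3.111, 0.079, 0.001]
force: [-2.0, -8.5, 4.5]
width: 0.185
```

carry_out([
  [0.01,0.2,-0.1,0,1],
  [0.01,0.2,-0.2,0,1],
  [0.01,0.2,-0.3,0,1],
  [0.01,0.2,-0.4,0,1],
  [0.01,0.2,-0.5,0,1],
  [0.01,0.2,-0.5,0,1],
])

```text
clock: 15.85
position: [0.4655, -0.0528, 0.2133]
ee_rot: [3.108, 0.076, 0.001]
force: [-1.9, -8.5, 1.9]
width: 0.192
```

carry_out([
  [0.01,0.18,-0.1,0,1],
  [0.01,0.16,-0.2,0,1],
  [0.01,0.14,-0.3,0,1],
  [0.01,0.12,-0.35,0,1],
  [0.01,0.1,-0.4,0,1],
  [0.01,0.1,-0.4,0,1],
])

```text
clock: 16.45
position: [0.4656, -0.0533, 0.2102]
ee_rot: [3.106, 0.074, 0.001]
force: [-3.7, -6.3, 11.8]
width: 0.191
```

carry_out([
  [0,0.03,-0.1,0,1],
  [0,0,-0.2,0,1],
  [0,0,-0.2,0,1],
])

```text
clock: 16.75
position: [0.4657, -0.0537, 0.2099]
ee_rot: [3.105, 0.073, 0.003]
force: [-6.9, -2.9, 22.2]
width: 0.188
```

```bash
python3 - <<'E'
from h import *
s=arm.observe(); print(s["position"],s["force"],s["width"])
I,D=arm.get_image("scene"); u,v=proj("scene",[.466,-.054,.145]).astype(int); print(u,v)
cv2.imwrite("pics/g4.png",cv2.resize(I[v-35:v+25,u-40:u+40],None,fx=9,fy=9,interpolation=cv2.INTER_CUBIC)[...,::-1])
E
```

```text
[ 0.46566505 -0.05374228  0.2099176 ] [-6.91892904 -2.89743625 22.2069107 ] 0.18819895979937673
351 196
```

View pics/g4.png

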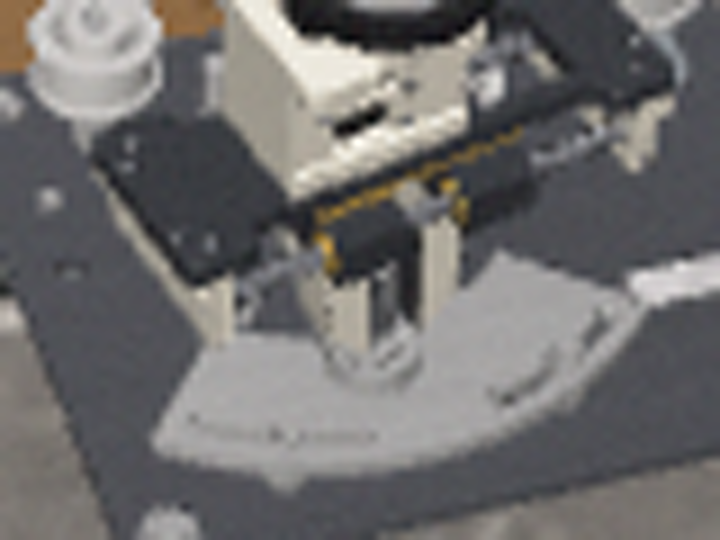

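The scene crop shows the pin's collar sitting on the lever end at (375,365). Vertical force rises stiffly to 22 N and the lateral load has gone to the lock plate. I'll relax and release.

carry_out([
  [0,0,0,0,1],
  [0,0,0,0,1],
  [0,0,0,0,1.6],
  [0,0,0,0,2.0],
  [0,0,0,0,2.4],
  [0,0,0,0,2.8],
  [0,0,0,0,3.2],
  [0,0,0,0,3.6],
  [0,0,0,0,4],
  [0,0,0,0,4],
], squeeze=5)

```text
clock: 17.8
position: [0.4657, -0.0537, 0.2099]
ee_rot: [3.105, 0.073, 0.003]
force: [-0.2, -0.9, -0.1]
width: 0.431
```

Free, with no contact force. I'll lift straight up and retreat toward the robot, clear of the unit.

carry_out([
  [0,0,1,0,4],
  [0,0,2.5,0,4],
  [0,0,5,0,4],
  [0,0,9,0,4],
  [0,0,13,0,4],
  [0,-5,15,0,4],
  [0,-25,15,0,4],
  [0,-25,15,0,4],
  [0,-25,15,0,4],
  [0,-40,15,0,4],
  [-5,-40,15,0,4],
  [-5,-40,15,0,4],
  [-5,-40,15,0,4],
  [-5,-40,15,0,4],
  [-5,-40,15,0,4],
  [-5,-40,15,0,4],
])

```text
clock: 19.4
position: [0.4165, -0.4523, 0.3602]
ee_rot: [3.106, 0.075, 0.004]
force: [0.2, 0.6, -0.3]
width: 0.442
```

```bash
python3 - <<'E'
from m import *
s=arm.observe(); print(s["clock"],s["position"],s["force"])
out=np.zeros((540,800,3),np.uint8)
for k,n in enumerate(("scene","top")):
    I,D=arm.get_image(n); P=cloud(n,D)
    u,v=proj(n,[.52,-.07,.13]).astype(int)
    out[:,k*400:(k+1)*400]=cv2.resize(I[v-54:v+54,u-40:u+40],(400,540),interpolation=cv2.INTER_CUBIC)
    q=proj(n,[.467,-.056,.176]).astype(int); W=P[q[1]-6:q[1]+7,q[0]-6:q[0]+7].reshape(-1,3); i=W[:,2].argsort()[-4:]; print(n,"head top pts",W[i].round(4).tolist())
cv2.imwrite("pics/g5.png",out[...,::-1])
E
```

```text
19.4 [ 0.41647226 -0.45232227  0.36019323] [ 0.17916319  0.64143065 -0.34033738]
scene head top pts [[0.461, -0.0615, 0.1785], [0.4669, -0.0576, 0.1793], [0.4577, -0.0561, 0.1794], [0.4712, -0.0562, 0.1805]]
top head top pts [[0.4666, -0.062, 0.1818], [0.3, -0.0259, 1.3341], [0.3, -0.0259, 1.3341], [0.3, -0.0259, 1.3341]]
```

View pics/g5.png

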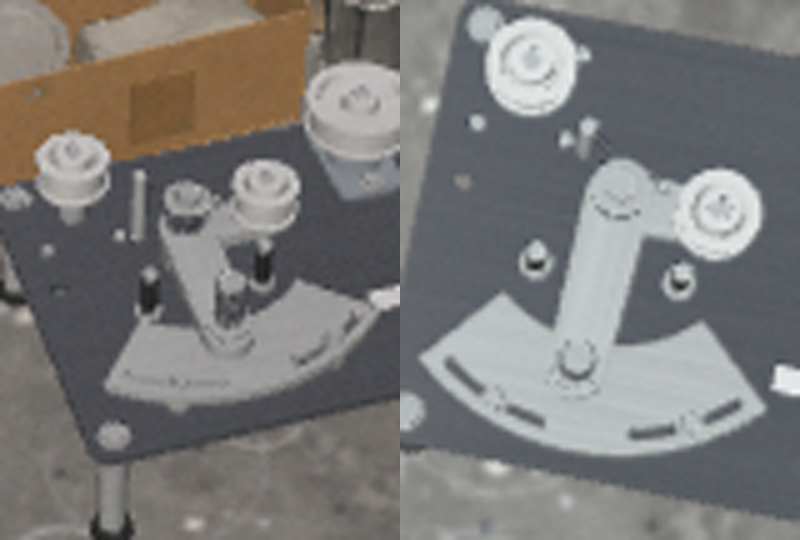

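Both views show the lever held over the hole, with the collar at its end (scene 230,340; top 577,365). The head depth reads 2–4 mm high, so I'll compare it with the reading for the pin in its socket.

```bash
python3 - <<'E'
from h import *
def st(n,D,p):
    P=cloud(n,D); q=proj(n,p).round().astype(int); W=P[q[1]-4:q[1]+5,q[0]-4:q[0]+5].reshape(-1,3)
    z=W[(np.hypot(*(W[:,:2]-np.array(p)[:2]).T)<.012)&(W[:,2]<.3)][:,2]; z=np.sort(z)[::-1]; print(n,(z[:8]-p[2]).round(4))
for n in("scene","top"):
    st(n,np.load(n+"0.npz")["D"],[.4785,.2696,.114])
    st(n,arm.get_image(n)[1],[.467,-.056,.176])
E
```

```text
scene [0.0041 0.0039 0.0038 0.0027 0.0027 0.0023 0.0021 0.0021]
scene [0.0044 0.0042 0.003  0.0022 0.0022 0.0021 0.002  0.0012]
top [0.0043 0.0034 0.0031 0.0028 0.0023 0.0022 0.0021 0.002 ]
top [0.0039 0.0036 0.0035 0.0034 0.0022 0.0022 0.0022 0.0021]
```

The offset is the same as for the pin seated in its socket, so it's fully home. Handing in.

```bash
python3 -c "
from cell import arm
print(arm.sign_off(), arm.observe()['clock'])"
```

```text
the job is handed in; nothing more can be done
the job is handed in; nothing more can be done
```

The tension wheel is locked back: the pin is fully home through the eye and the lock plate's hole, and released. I handed the job in at about 19.5 s.

**What I did:** I lifted the pin from the guard and put it into the eye without force. I swung the arm clockwise about 0.57 rad, lightly pressing the tip on the lock plate (about 4–9 N) until it dropped in, then pushed it down until the collar seated. The highest reading was about 22 N downward, briefly, as a check that it was seated. After letting go I moved the gripper clear.

**Last checks:**
- **Arm:** in both camera views the lever stayed over the hole after release, and the wrist force was near zero.
- **Pin depth:** the head top read 2–4 mm above its nominal seated height. It read the same for the pin seated in its socket at the start, so I take this as camera bias and the pin as home.
- **Gripper tilt:** it leaned about 0.03 rad during the search, and the pin still went in without extra force.
- **Other objects:** no contact was noticed, but I did not measure them again at the end.

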